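# Close and lock the nut-tumbling drum

### The arm

A 6-joint arm with a two-finger parallel gripper is mounted at the origin on the work surface. World frame = base frame: x ahead of the robot, y to its left, z up, the work surface at z = 0. Lengths are in m, angles in degrees, forces in N, time in s.
With the tool pointing down it reaches from about 0.4 to 0.825 m from the base axis. Payload 7 kg.
Tool frame: the origin (TCP) lies at the very end of the fingers, on their centre line; the grasp point (between the pads) lies 19 mm behind it (r.hold_point_z is the distance from the TCP to the grasp point, in m); z points along the fingers, y is the line along which they close (so a half turn about z gives the same grasp; the last joint's range is limited). The gripper opens to 88 mm and grips with 3 to 60 N. Pads are 19 mm wide; open, the fingers measure 130 mm over their backs; the gripper's body (78 mm by 193 mm) begins 47 mm behind the grasp point.
Start: joints at [-56.946, 20.546, 0.682, 0, -70.136, -16.507], TCP at [0.192, -0.647, 0.199] pointing down, gripper open.
Joint ranges: [-176.03, 176.03], [-82.01, 121.73], [-58.28, 71.71], [-173.87, 95.51], [-174.79, -0.11], [-173.66, 173.66]. Speed limits (degrees/s): [136.94, 136.94, 172.46, 180, 180, 180].

### API

Orientations are given as [roll, pitch, yaw] about the fixed x, y, z axes, in that order (R = Rz(yaw) Ry(pitch) Rx(roll)).
In Python, from plant import telemetry, vision, workorder, r gives the robot as it stands.
- The arm moves only by the tool move_arm, never from a script. Its argument "plan" is a list of rows, each a list of 7 numbers: the opening, from -1 (shut) to 1 (fully open), so that 0 is half open, then the shift along the world's x, y, z in m, then the turn, a rotation vector about the world's x, y, z in degrees. In form: [[fingers, dx, dy, dz, ax, ay, az], ...]. A call has 1 to 20 rows; each row shifts and turns the commanded pose from where the row before left it; what a row does not reach is not made up. A row lasts 1/8 s, in which the tool goes at most 62.5 mm and 10.7 degrees, less where a joint would pass 70% of its speed; a pose out of reach is approached as far as the arm can. A call is refused whole if a number of a shift passes 0.0625 or a number of a turn 10.7, either way. A call with a gripper value outside its range is refused whole. The fingers move at their own pace and stop on an object; "force" is the grip in N (left out, the last holds). Time passes only in rows, so rows that do not move let the fingers close. It gives the time, the measured TCP pose, the force, the opening and the grip force at its end, in the units of the state.
- telemetry.get_state(): the state, without advancing time (a new reading comes with each control period).
- vision.capture(name): name is "side" or "top" or "wrist"; returns a dict with "img" (480x640x3 uint8, red, green, blue), "depth" (480x640 float32, m along the optical axis (not along the pixel's ray), 0 where there is no reading), "intrinsics" (3x3 intrinsics, pixels), "R" (3x3) and "t" (3): a world point X has camera coordinates R X + t. Camera axes: x right, y down, z forward; pixel columns grow to the right and rows downward; lengths in m; the calibration is good to about 2 mm. A picture is of the moment at which its call begins.
- workorder.close_job(): hands the job in; it is judged then, once.
The state is a dict: "time_s": time; "joints": joint angles; "qd": joint speeds; "joint_torque": joint torques, N m; "tcp_pos": TCP position; "eef_rot": TCP orientation; "contact_force": force on the tool from outside, world axes, zero at the start; "moment": the same for the moment, N m; "gripper_width": finger opening in m; "gripper_force": force on a finger pad.
Only numpy, scipy, OpenCV 4.12 (cv2) and the standard library are available. Lean on these libraries where they do the work, as an engineer would, in place of code of your own. Each camera call takes 0.05 s, during which the arm holds its last target. There are 200 camera calls.

### The job

Get the tilted nut-tumbling drum ready to run: shut its lid fully, then turn the blue lock collar clockwise until the white line stands at the red mark, and then turn the black wing screw on the collar clockwise until it is tight. Leave the collar on its mark, let go of everything, and do not disturb the other things on the worktop.

Things in the scene. Friction and masses are not known exactly. Their poses are not given: they have to be found in the camera images.
- mouth (a point): Centre of the drum's mouth, level with the top face of the lock collar, 190 mm above the worktop. Its frame is the fixed drum's: z points out of the drum along its axis (30 degrees from vertical, leaning more or less towards the robot), x points up-slope to the lid's hinge, y is level. The axis of the collar is this z axis. The drum stands on a white and steel stand (foot 260 x 220 mm) under it. The red mark stays fixed on the drum while the robot works.
- lid (a joint): Angle of the aluminium lid, 0 = shut (stop), grows as it opens, at most 1.4 rad. Hinge axis is parallel to mouth y, through mouth-frame point x = +105, z = +10 mm. The lid is a disc of radius 56 mm centred 105 mm from the hinge, joined to it by an arm 30 mm wide; its top surface at the centre lies 6 mm above the hinge line when shut, at its edge 0 mm. It starts well open, a stiff hinge keeps it where it is left, and a push of about 1 to 6 N on its upper surface closes it.
- lid_centre (a point): Centre of the lid's upper surface; z is the lid's outward normal, x points from the lid's centre to its hinge.
- collar (a joint): Turn of the blue lock collar (ring, outer radius 80, inner 59, 24 mm thick), grows clockwise as seen from outside the drum, stops at 0 and 2.0 rad: the mark lies before the far stop. Stiff: some 0.45 N m, 5 N at the paddle; it stays where it is left.
- paddle (a point): Grip point on the collar's yellow paddle, 36 mm above the collar's face, 100 mm from the axis. The paddle is an upright block standing out of the collar parallel to the axis: 54 mm tall from the collar's face, 32 mm long radially, 16 mm thick tangentially. It turns with the collar; 95 degrees round from it is the wing screw and 45 degrees round the index line, both on its clockwise side.
- index_line (a point): Outer end of the white line on the blue collar, 88 mm from the axis, 10 mm below the collar's face (8 mm outside the collar's rim).
- red_mark (a point): Red mark: a tongue 20 mm long radially, 12 mm wide and 16 mm tall on the steel flange just outside the collar, this point is on its top, 88 mm from the axis and 10 mm below the collar's face. The collar is locked when index_line coincides with it.
- wing_screw (a joint): Turn of the black wing screw on the collar, grows clockwise seen from outside, 0 = as loose as it goes, 1.5 rad = stop, tight. Light (0.06 N m), stays where it is left, does not move along its axis. Its reaction does not move the collar.
- wing (a point): Centre of the wing screw's black bar grip, 43 mm above the collar's face, 100 mm from the drum axis; the bar is 60 mm long along this frame's x, 13 mm thick along y, 30 mm tall along z (its turning axis, parallel to the drum axis). It rides on the collar.
- syrup_center (a point): Amber syrup bottle, diameter 64, 185 mm tall, standing loose beside the drum; point half-way up. Leave it alone.
- jar_center (a point): Glass nut jar, diameter 70, 130 mm tall, standing loose beside the drum; point half-way up. Leave it alone.
- tin_center (a point): Paste tin, diameter 72, 70 mm tall, loose in front of the drum; point half-way up. Leave it alone.
- bowl: Steel bowl, diameter 170, 75 mm tall; origin at its underside. Leave it alone.
- palette_knife: Palette knife, 220 mm long, lying on the worktop. Leave it alone.
- praline_board: White board 200 x 130 mm with chocolate pralines, 43 mm tall; origin at its underside. Leave it alone.
- cake_board: White board 160 x 100 mm with a cake, 50 mm tall; origin at its underside. Leave it alone.

How it is judged (in metres and radians):
On the way, in this order (a step that is already met when the one before it is completed fails the run):
1. the lid is shut (value of joint lid below 0.08 rad), for 0.2 s.
2. with the lid shut, the collar's white line is at the red mark (value of joint lid below 0.08 rad and distance between index_line and red_mark below 0.006 m), for 0.3 s.
3. the wing screw is tight (value of joint wing_screw above 1.3 rad), for 0.2 s.
At the end, for the whole second after the job is handed in: Lid shut to within 0.08 rad, the collar's line within 6 mm of the red mark, the wing screw turned beyond 1.3 rad, everything at rest (all of step 2 and value of joint wing_screw above 1.3 rad and velocity of joint collar between -0.02 and 0.02 rad/s); the robot touches nothing.
It fails at once if a bystander was disturbed (moved more than 25 mm) (distance of any of syrup_center, jar_center, tin_center, bowl, palette_knife, praline_board, cake_board from where it was at the start of the episode above 0.025 m).
It also fails if it takes over 72 s, if anything falls off the work surface, if the arm or the gripper's body presses on something with over 40 N, if the wrist force passes 120 N, or if a joint passes its speed limit or range.

## Working session

There is one attempt and no reset: what is moved stays moved. The work goes in short steps, Python scripts to look and compute and a tool call to move; the robot and the scene stay as the last step left them, time stands still between calls to the robot, and variables do not carry over. Pictures are saved under pics/ and viewed, at most 10 in all, crops included, and the job is handed in when it is done.

Besides the shell and the picture viewer there is one more tool, called after "Call:" as name(argument=value, ...), one argument or row to a line, values as JSON. move_arm: Moves the arm, as the interface text tells. Its arguments: {"type":"object","properties":{"plan":{"type":"array"},"force":{"type":"number"}},"required":["plan"]}

```bash
mkdir -p pics; python3 - <<'E'
from plant import telemetry, vision, r
import cv2,pickle,numpy as np
for n in("side","top"):
    c=vision.capture(n); pickle.dump(c,open(n+".pkl","wb")); cv2.imwrite(f"pics/{n}0.png",c["img"][:,:,::-1])
    print(n,c["intrinsics"].tolist(),(-c["R"].T@c["t"]).round(3),c["R"][2].round(3),(c["depth"]>0).mean())
s=telemetry.get_state();print({k:np.round(s[k],3).tolist() for k in s})
E
```

```text
side [[433.5840522469001, 0.0, 322.04648243716116], [0.0, 433.5840522469001, 230.16977409356332], [0.0, 0.0, 1.0]] [0.181 1.004 0.996] [ 0.228 -0.753 -0.617] 0.9959212239583334
top [[543.0066811613777, 0.0, 313.008880681318], [0.0, 543.0066811613777, 246.85681728411754], [0.0, 0.0, 1.0]] [ 0.19  -0.04   1.806] [ 0.187  0.007 -0.982] 0.9960514322916667
{'time_s': 0.1, 'joints': [-56.947, 20.587, 0.638, -0.017, -70.137, -16.506], 'qd': [0.052, -0.089, 0.093, 0.097, -0.054, 0.096], 'joint_torque': [-0.001, -58.416, 29.375, 7.016, 0.01, -0.0], 'tcp_pos': [0.192, -0.647, 0.198], 'eef_rot': [179.913, -0.009, -163.459], 'contact_force': [0.086, -1.057, 0.222], 'moment': [0.015, 0.015, -0.021], 'gripper_force': 0.0, 'gripper_width': 0.087}
```

View pics/side0.png

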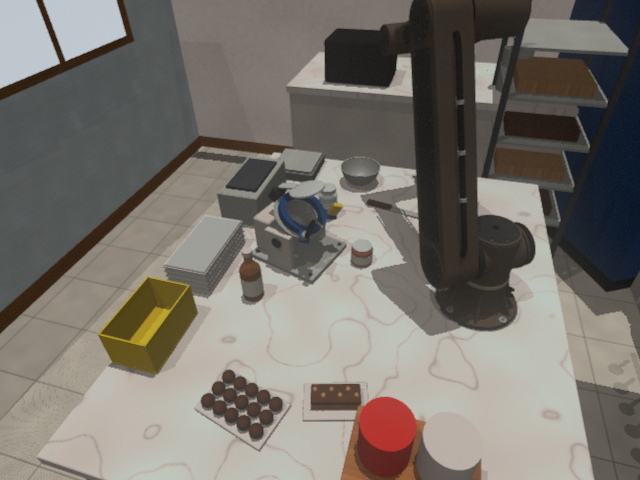

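View pics/top0.png

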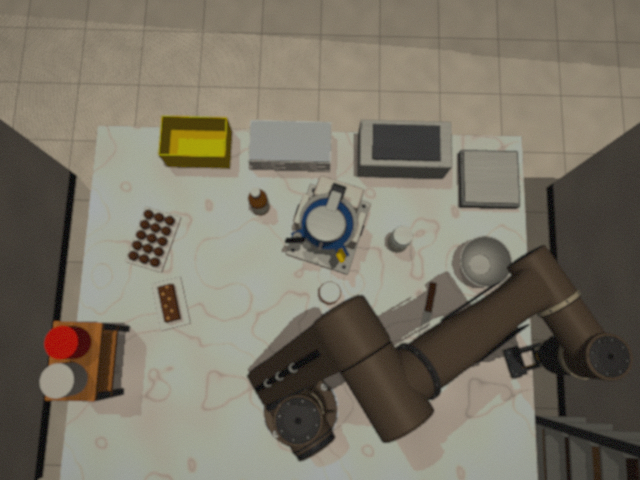

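The top view shows the drum at about (328,222), lid open above it with hinge near (337,190), yellow paddle at (341,256), wing at (293,240) and tin at (330,292). The side view shows the lid well open at (305,190). Next I'll measure the blue ring, yellow paddle, red mark and so on with depth.

```bash
cat > h.py <<'E'
import numpy as np,cv2,pickle
def pts(c):
    v,u=np.mgrid[:480,:640]; d=c["depth"].astype(float); K=c["intrinsics"]
    p=np.dstack([(u-K[0,2])/K[0,0]*d,(v-K[1,2])/K[1,1]*d,d])
    return (p-c["t"])@c["R"]
def proj(c,X):
    q=c["intrinsics"]@(c["R"]@np.asarray(X)+c["t"]); return q[:2]/q[2]
def hsv(c): return cv2.cvtColor(c["img"],cv2.COLOR_RGB2HSV)
def masks(c):
    H=hsv(c); m=lambda a,b: cv2.inRange(H,np.array(a),np.array(b))>0
    return dict(blue=m((100,110,40),(125,255,255)),yellow=m((20,150,80),(32,255,255)),red=m((0,150,60),(6,255,255))|m((174,150,60),(180,255,255)),black=m((0,0,0),(180,255,35)))
E
python3 - <<'E'
from h import *
for n in("side","top"):
    c=pickle.load(open(n+".pkl","rb"));P=pts(c)
    roi=(P[...,0]>.4)&(P[...,0]<.85)&(abs(P[...,1]+.07)<.17)&(P[...,2]>.03)&(c["depth"]>0)
    for k,m in masks(c).items():
        q=P[m&roi]; v,u=np.where(m&roi)
        if len(q): print(n,k,len(q),q.mean(0).round(3),q.min(0).round(3),q.max(0).round(3),u.mean().round(1),v.mean().round(1))
a,b=[pickle.load(open(n+".pkl","rb"))["img"] for n in("side","top")]
A=cv2.resize(a[160:285,235:375],None,fx=4,fy=4,interpolation=3);B=cv2.resize(b[165:315,235:425][:125,:140],(560,500),interpolation=3)
b4=cv2.resize(b[175:275,270:370],(500,500),interpolation=3);a4=cv2.resize(a[170:250,250:350],(600,480),interpolation=3)
cv2.imwrite("pics/z0.png",cv2.resize(np.hstack([cv2.resize(b[175:305,270:410],(420,390),interpolation=3),cv2.resize(a[165:290,250:376],(378,390),interpolation=3)]),None,fx=1,fy=1)[:,:,::-1])
E
```

```text
side blue 309 [ 0.575 -0.049  0.19 ] [ 0.497 -0.14   0.152] [0.64  0.042 0.227] 298.7 212.5
side yellow 30 [ 0.466 -0.105  0.199] [ 0.452 -0.119  0.161] [ 0.497 -0.097  0.209] 336.6 205.0
top blue 618 [ 0.563 -0.074  0.188] [ 0.488 -0.142  0.129] [0.639 0.018 0.233] 328.8 226.3
top yellow 78 [ 0.473 -0.111  0.198] [ 0.454 -0.122  0.175] [ 0.495 -0.1    0.21 ] 340.6 255.3
top black 55 [0.514 0.026 0.21 ] [0.508 0.003 0.199] [0.521 0.051 0.222] 295.5 239.7
```

View pics/z0.png

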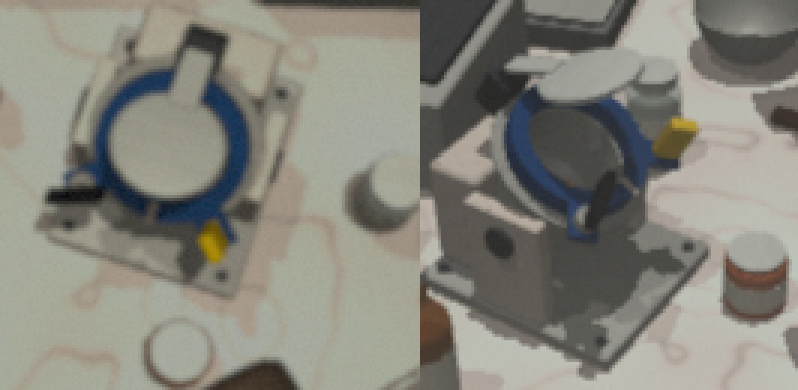

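The crop shows the lid standing open over the ring, with the paddle at lower right (210,240) and the wing bar at lower left (75,195), roughly tangential to world y. The white line is near (150,210), and no red mark is visible yet. I'll fit the mouth frame next.

```bash
cat >> h.py <<'E'
from scipy.optimize import least_squares
def frame(psi):
    z=np.array([np.cos(psi)*.5,np.sin(psi)*.5,np.sqrt(.75)]); x=np.array([-np.cos(psi)*z[2],-np.sin(psi)*z[2],.5]); return np.column_stack([x,np.cross(z,x),z])
def fit(Q):
    # Q: blue points; psi, cx, cy from plane and outer radius
    f=lambda p:(Q-[p[0],p[1],.19])@frame(p[2])
    s=least_squares(lambda p:f(p)[:,2]*1,[.57,-.06,np.pi],loss="soft_l1",f_scale=.003)
    return s.x,f(s.x)
E
python3 - <<'E'
from h import *
c=pickle.load(open("top.pkl","rb"));P=pts(c);M=masks(c)
roi=(P[...,0]>.4)&(P[...,0]<.85)&(abs(P[...,1]+.07)<.17)&(P[...,2]>.03)
Q=P[M["blue"]&roi]
# general plane first
A=np.c_[Q[:,:2],np.ones(len(Q))];w=np.ones(len(Q),bool)
for i in range(8):
    k=np.linalg.lstsq(A[w],Q[w,2],rcond=None)[0];e=Q[:,2]-A@k;w=abs(e)<.005
n=np.r_[-k[:2],1];n/=np.linalg.norm(n);print("n",n,np.degrees(np.arccos(n[2])),np.degrees(np.arctan2(n[1],n[0])),w.sum())
psi=np.arctan2(n[1],n[0])
R=frame(psi)
# centre: all plane points within annulus
q=Q[w]
cost=lambda p:(lambda l:np.maximum(l-.080,0)+np.maximum(.059-l,0))(np.linalg.norm(((q-[p[0],p[1],.19])@R)[:,:2],axis=1))
g=least_squares(lambda p:np.r_[cost(p)],[.57,-.07],loss="soft_l1",f_scale=.002);print(g.x)
C=np.r_[g.x,.19]
l=(q-C)@R;rr=np.linalg.norm(l[:,:2],axis=1);print(np.percentile(rr,[1,5,50,95,99]),l[:,2].mean())
for k in("yellow","black"):
    y=(P[M[k]&roi]-C)@R; print(k,y.mean(0).round(3),np.linalg.norm(y.mean(0)[:2]),np.degrees(np.arctan2(y.mean(0)[1],y.mean(0)[0])))
# lid: grey bright points above the ring
o=P[roi]; l=(o-C)@R; s=(l[:,2]>.02)&(abs(l[:,1])<.06)&(l[:,0]>-.02)&(l[:,0]<.115)&~(M["blue"]|M["yellow"]|M["black"])[roi]
u,S,V=np.linalg.svd(l[s]-l[s].mean(0));print("lid",s.sum(),l[s].mean(0).round(3),V[2].round(3),S)
a=np.arctan2(l[s][:,2]-.01,.105-l[s][:,0]);print(np.degrees(np.median(a)))
# bystanders
for nm,(u,v) in dict(tin=(330,292),jar=(400,237),syrup=(258,198)).items(): print(nm,P[v,u].round(3))
E
```

```text
n [-0.48550569  0.14423302  0.86225348] 30.42944707820615 163.45447804651803 452
[ 0.56686193 -0.06554807]
[0.05851703 0.06152382 0.0712871  0.08046058 0.08738306] -0.0008382678937825861
yellow [-0.063 -0.071  0.045] 0.09475084517105632 -131.8439757286516
black [-0.056  0.072  0.056] 0.09151597190752771 127.88646119355967
lid 1212 [ 0.04  -0.002  0.082] [-0.678  0.001 -0.735] [1.28104207 0.92363755 0.12424075]
47.71689406022779
tin [ 0.374 -0.085  0.074]
jar [ 0.549 -0.301  0.127]
syrup [0.657 0.151 0.151]
```

Call:
move_arm(
  plan=[
    [-1,0,0,0.055,0,0,0],
    [-1,0,0,0.055,0,0,0],
    [-1,0,0,0.055,0,0,0],
    [-1,0.03,0.049,0,0,0,0],
    [-1,0.03,0.049,0,0,0,0],
    [-1,0.03,0.049,0,0,0,0],
    [-1,0.03,0.049,0,0,0,0],
    [-1,0.03,0.049,0,0,0,0],
    [-1,0.03,0.049,0,0,0,0],
    [-1,0.03,0.049,0,0,0,0],
    [-1,0.03,0.049,0,0,0,0],
    [-1,0.03,0.049,0,0,0,0],
    [-1,0.03,0.049,0,0,0,0],
    [-1,0.03,0.049,0,0,0,0],
    [-1,0.03,0.049,0,0,0,0],
    [-1,0,0,0,0,0,0],
  ],
)

```text
time_s: 2.1
tcp_pos: [0.5534, -0.0559, 0.362]
eef_rot: [180.0, -0.1, -163.2]
contact_force: [-0.4, -0.7, -0.1]
gripper_width: 0.0005
gripper_force: 0.0
```

```bash
python3 -c "
from plant import r,telemetry
print([a for a in dir(r) if a[0]!='_'],type(r)); print(telemetry.get_state()['joints'])"
```

```text
['Unreachable', 'hold_point_z'] <class 'host.Robot'>
[ 1.43733990e+01  5.77675615e+00  2.15332550e+00 -3.89224127e-02
 -8.65210655e+01 -8.76135615e+01]
```

Call:
move_arm(
  plan=[
    [-1,0,-0.004,-0.03,0,0,0],
    [-1,0,0,-0.025,0,0,0],
    [-1,0,0,-0.012,0,0,0],
    [-1,0,0,-0.01,0,0,0],
    [-1,0,0,-0.01,0,0,0],
    [-1,0,0,-0.01,0,0,0],
    [-1,0,0,-0.01,0,0,0],
    [-1,0,0,-0.01,0,0,0],
    [-1,0,0,-0.01,0,0,0],
    [-1,0,0,-0.01,0,0,0],
    [-1,0,0,-0.008,0,0,0],
    [-1,0,0,-0.005,0,0,0],
    [-1,0,0,0,0,0,0],
  ],
)

```text
time_s: 3.72
tcp_pos: [0.5522, -0.063, 0.2132]
eef_rot: [180.0, -0.0, -163.5]
contact_force: [-0.1, 0.2, -0.2]
gripper_width: 0.0008
gripper_force: 0.0
```

Call:
move_arm(
  plan=[
    [-1,0,0,-0.003,0,0,0],
    [-1,0,0,-0.003,0,0,0],
    [-1,0,0,-0.002,0,0,0],
    [-1,0,0,0,0,0,0],
  ],
)

```text
time_s: 4.22
tcp_pos: [0.5522, -0.063, 0.2055]
eef_rot: [180.0, -0.0, -163.5]
contact_force: [1.4, -0.2, 1.0]
gripper_width: 0.0003
gripper_force: 0.6
```

```bash
python3 - <<'E'
from plant import vision
from h import *
n="top";c=vision.capture(n);P=pts(c);pickle.dump(c,open("top1.pkl","wb"))
C=np.array([.567,-.0655,.19]);R=frame(np.radians(163.5))
l=(P-C)@R; s=(np.hypot(l[...,0],l[...,1])<.05)&(l[...,2]<.05)&(l[...,2]>-.03)&(c["img"].min(2)>90)
q=l[s];k=np.linalg.lstsq(np.c_[q[:,:2],np.ones(len(q))],q[:,2],rcond=None)[0];print(s.sum(),k,np.degrees(np.arctan(k[0])))
E
```

```text
91 [-0.16583652 -0.01567262  0.04172161] -9.416037813403673
```

Call:
move_arm(
  plan=[
    [-1,0,0,-0.003,0,0,0],
    [-1,0,0,-0.003,0,0,0],
    [-1,0,0,-0.003,0,0,0],
    [-1,0,0,0,0,0,0],
  ],
)

```text
time_s: 4.78
tcp_pos: [0.5518, -0.063, 0.1961]
eef_rot: [180.0, -0.1, -163.5]
contact_force: [0.1, 0.0, 0.3]
gripper_width: 0.0004
gripper_force: 0.3
```

Call:
move_arm(
  plan=[
    [-1,0,0,-0.003,0,0,0],
    [-1,0,0,-0.002,0,0,0],
    [-1,0,0,-0.002,0,0,0],
    [-1,0,0,0,0,0,0],
  ],
)

```text
time_s: 5.28
tcp_pos: [0.552, -0.063, 0.1894]
eef_rot: [180.0, -0.0, -163.5]
contact_force: [0.2, -1.1, 0.9]
gripper_width: 0.0008
gripper_force: 0.5
```

```bash
python3 - <<'E'
from plant import vision
from h import *
a=vision.capture("side")["img"];b=vision.capture("wrist")["img"]
cv2.imwrite("pics/z1.png",np.hstack([cv2.resize(a[150:270,240:360],(400,400),interpolation=3),cv2.resize(b,(400,300))[:,:].copy() if 0 else cv2.copyMakeBorder(cv2.resize(b,(400,300)),0,100,0,0,0)])[:,:,::-1])
E
```

```text
(no output)
```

View pics/z1.png

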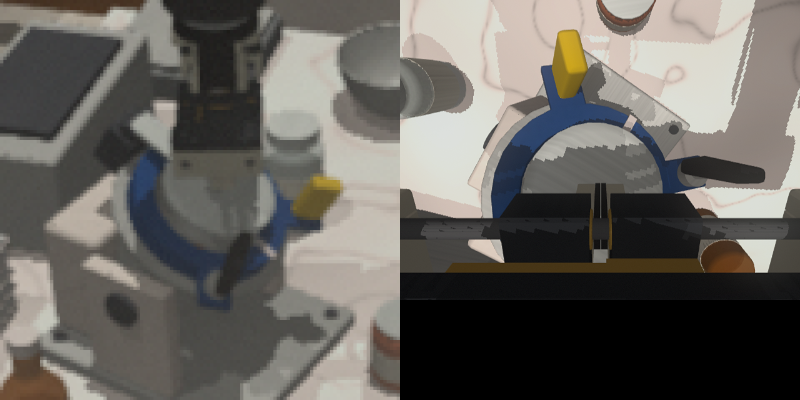

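The lid is almost down in the side view, and the wrist view shows the paddle at (570,65), white line at (630,120) and wing at (720,168). I'll keep pressing until the force rises at the stop.

Call:
move_arm(
  plan=[
    [-1,0,0,-0.003,0,0,0],
    [-1,0,0,-0.002,0,0,0],
    [-1,0,0,0,0,0,0],
  ],
)

```text
time_s: 5.75
tcp_pos: [0.552, -0.063, 0.1843]
eef_rot: [180.0, -0.0, -163.5]
contact_force: [0.0, 0.1, 1.5]
gripper_width: 0.0003
gripper_force: 0.5
```

```bash
cat > look.py <<'E'
from plant import vision,telemetry
from h import *
C=np.array([.567,-.0655,.19]);R=frame(np.radians(163.5))
def plane(q):
    w=np.ones(len(q),bool)
    for i in range(8):
        k=np.linalg.lstsq(np.c_[q[w,:2],np.ones(w.sum())],q[w,2],rcond=None)[0];w=abs(q[:,2]-np.c_[q[:,:2],np.ones(len(q))]@k)<.003
    return k.round(4),w.sum()
E
python3 - <<'E'
from look import *
c=vision.capture("wrist");pickle.dump(c,open("w1.pkl","wb"));P=pts(c);l=(P-C)@R;M=masks(c);H=hsv(c)
rr=np.hypot(l[...,0],l[...,1])
print("cam",(-c["R"].T@c["t"]).round(3),"blue",plane(l[M["blue"]&(rr<.1)&(abs(l[...,2])<.02)]))
for v,u in [(235,200),(235,240),(250,230),(240,300),(210,200),(215,330),(230,360)]: print(u,v,c["img"][v,u],l[v,u].round(4))
b=l[M["blue"]&(rr<.12)]; print(np.percentile(b[:,2],[1,50,99]))
E
```

```text
cam [ 0.472 -0.087  0.371] blue (array([ 0.0013, -0.0038,  0.0004]), np.int64(14263))
200 235 [ 45  71 111] [-0.0063 -0.0685  0.0013]
240 235 [170 169 161] [-0.0138 -0.0515  0.0185]
230 250 [180 178 171] [-0.0053 -0.0517  0.0187]
300 240 [103 102  98] [-0.026  -0.0262  0.0219]
200 210 [ 49  70 107] [-0.0172 -0.0753  0.0009]
330 215 [168 167 160] [-0.0451 -0.0194  0.0211]
360 230 [193 191 183] [-0.0467 -0.0025  0.0219]
[-0.00214143  0.00054248  0.00240405]
```

```bash
python3 - <<'E'
from look import *
c=pickle.load(open("w1.pkl","rb"));P=pts(c);l=(P-C)@R
cv2.imwrite("pics/w1.png",cv2.resize(c["img"][180:440,180:500],(800,600)[:1]+(600,),interpolation=3)[:,:,::-1])
for v in range(280,400,12): print(v,P[v,320].round(3),l[v,320].round(3),c["img"][v,320])
s=telemetry.get_state();print(s["tcp_pos"],s["contact_force"],s["moment"])
E
```

```text
280 [ 0.542 -0.067  0.201] [-0.014 -0.008  0.022] [101 100  97]
292 [ 0.547 -0.065  0.204] [-0.01  -0.005  0.021] [100 100  94]
304 [ 0.552 -0.064  0.206] [-0.005 -0.003  0.022] [79 79 75]
316 [ 0.557 -0.062  0.209] [0.    0.    0.022] [80 80 77]
328 [ 0.562 -0.061  0.211] [0.005 0.003 0.021] [78 78 75]
340 [ 0.568 -0.059  0.212] [0.01  0.006 0.019] [77 77 74]
352 [ 0.523 -0.072  0.292] [ 0.016 -0.019  0.109] [35 35 35]
364 [ 0.524 -0.072  0.295] [ 0.018 -0.019  0.111] [40 40 39]
376 [ 0.526 -0.071  0.297] [ 0.02  -0.017  0.111] [41 40 40]
388 [ 0.587 -0.053  0.221] [0.029 0.017 0.018] [70 69 66]
[ 0.55195993 -0.06295567  0.18437364] [-0.39163452  0.68550078  1.2103134 ] [ 0.01466937 -0.06593657 -0.00592347]
```

View pics/w1.png

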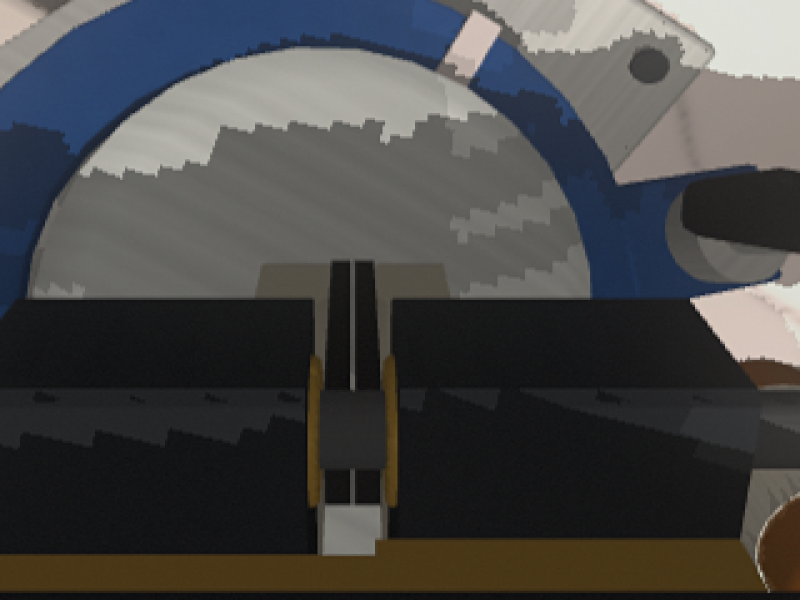

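The crop shows the closed pads at (352,270) resting on the lid, with the white line at (470,48), wing hub at (720,235), and no red mark in this view. I'll check the fingertip's depth.

```bash
python3 - <<'E'
from look import *
c=pickle.load(open("w1.pkl","rb"));P=pts(c);l=(P-C)@R
for u in(314,317,324,300): 
  for v in (290,294,298,302,310,325): print(u,v,P[v,u].round(3),l[v,u].round(3),c["img"][v,u])
m=masks(c)["red"];v,u=np.where(m);print(len(u))
E
```

```text
314 290 [ 0.472 -0.087  0.371] [ 0.017 -0.048  0.199] [99 99 94]
314 294 [ 0.544 -0.069  0.214] [-0.006 -0.01   0.031] [23 24 22]
314 298 [ 0.544 -0.069  0.218] [-0.004 -0.01   0.035] [25 24 24]
314 302 [ 0.544 -0.069  0.222] [-0.002 -0.01   0.038] [25 24 22]
314 310 [ 0.544 -0.069  0.23 ] [ 0.002 -0.01   0.046] [24 24 22]
314 325 [ 0.545 -0.068  0.241] [ 0.008 -0.009  0.054] [21 18 18]
317 290 [ 0.546 -0.067  0.205] [-0.009 -0.007  0.022] [97 96 92]
317 294 [ 0.544 -0.068  0.214] [-0.006 -0.009  0.032] [26 25 24]
317 298 [ 0.544 -0.067  0.218] [-0.005 -0.008  0.035] [27 27 26]
317 302 [ 0.544 -0.068  0.223] [-0.003 -0.009  0.039] [25 24 23]
317 310 [ 0.545 -0.067  0.228] [ 0.001 -0.008  0.043] [25 24 22]
317 325 [ 0.543 -0.067  0.242] [ 0.007 -0.009  0.056] [22 22 21]
324 290 [ 0.546 -0.064  0.203] [-0.011 -0.004  0.021] [100 100  96]
324 294 [ 0.543 -0.065  0.215] [-0.008 -0.006  0.033] [23 23 23]
324 298 [ 0.542 -0.065  0.22 ] [-0.006 -0.006  0.038] [26 25 25]
324 302 [ 0.543 -0.065  0.222] [-0.004 -0.006  0.039] [26 25 23]
324 310 [ 0.543 -0.065  0.229] [-0.    -0.006  0.045] [24 24 22]
324 325 [ 0.543 -0.065  0.241] [ 0.006 -0.006  0.056] [20 20 19]
300 290 [ 0.548 -0.075  0.206] [-0.005 -0.014  0.022] [100 100  96]
300 294 [ 0.544 -0.075  0.218] [-0.002 -0.016  0.034] [86 84 77]
300 298 [ 0.544 -0.075  0.222] [-0.001 -0.016  0.037] [84 79 70]
300 302 [ 0.545 -0.075  0.225] [ 0.001 -0.015  0.04 ] [83 79 70]
300 310 [ 0.517 -0.079  0.285] [ 0.009 -0.027  0.104] [22 21 22]
300 325 [ 0.518 -0.079  0.291] [ 0.013 -0.027  0.109] [21 21 21]
0
```

Call:
move_arm(
  plan=[
    [-1,0,0,-0.002,0,0,0],
    [-1,0,0,-0.002,0,0,0],
    [-1,0,0,0,0,0,0],
  ],
)

```text
time_s: 6.18
tcp_pos: [0.552, -0.063, 0.1804]
eef_rot: [180.0, -0.0, -163.5]
contact_force: [-0.1, 0.2, 1.8]
gripper_width: 0.0004
gripper_force: 0.6
```

Call:
move_arm(
  plan=[
    [-1,0,0,-0.002,0,0,0],
    [-1,0,0,-0.002,0,0,0],
    [-1,0,0,-0.002,0,0,0],
    [-1,0,0,-0.002,0,0,0],
    [-1,0,0,0,0,0,0],
  ],
)

```text
time_s: 6.8
tcp_pos: [0.5531, -0.0633, 0.1777]
eef_rot: [-179.9, 0.2, -163.4]
contact_force: [-13.9, 4.2, 34.9]
gripper_width: 0.0006
gripper_force: 18.9
```

```bash
cat >> look.py <<'E'
def lid(c):
    l=(pts(c)-C)@R; r=np.hypot(l[...,0],l[...,1]); s=(r<.05)&(l[...,2]<.05)&(l[...,2]>.005)&(c["img"].min(2)>60)&(np.ptp(c["img"],axis=2)<25)
    q=l[s]; rr=np.hypot(q[:,0],q[:,1]); t=(q[:,2]-(.016-.006*(rr/.056)**2))/(.105-q[:,0]); return s.sum(),np.percentile(t,[25,50,75]).round(3)
E
python3 - <<'E'
from look import *
print(lid(pickle.load(open("w1.pkl","rb"))))
c=vision.capture("wrist");print(lid(c))
E
```

```text
(np.int64(15219), array([0.057, 0.064, 0.071]))
(np.int64(14356), array([0.007, 0.013, 0.02 ]))
```

Call:
move_arm(
  plan=[
    [-1,0,0,0.02,0,0,0],
    [-1,0,0,0.05,0,0,0],
    [0.3,0.02,0.04,0.05,0,0,0],
    [0.3,0.02,0.05,0.03,0,0,0],
    [0.3,0,0,0,0,0,0],
  ],
)

```text
time_s: 7.48
tcp_pos: [0.5924, 0.0271, 0.3205]
eef_rot: [180.0, 0.1, -163.3]
contact_force: [-0.4, 0.3, -0.8]
gripper_width: 0.0251
gripper_force: 0.0
```

```bash
python3 - <<'E'
from look import *
c=vision.capture("wrist");pickle.dump(c,open("w2.pkl","wb"));M=masks(c);l=(pts(c)-C)@R;r=np.hypot(l[...,0],l[...,1])
print(lid(c))
for k in M:
    s=M[k]&(r<.14)&(l[...,2]>-.04)&(l[...,2]<.08); q=l[s]
    if s.sum()>3: print(k,s.sum(),q.mean(0).round(3),np.degrees(np.arctan2(q[:,1],q[:,0])).mean().round(1))
cv2.imwrite("pics/w2.png",c["img"][:,:,::-1])
E
```

```text
(np.int64(12823), array([0.005, 0.012, 0.021]))
blue 11204 [-0.007 -0.012  0.   ] -12.9
yellow 1317 [-0.061 -0.065  0.038] -133.2
black 34 [ 0.112  0.019 -0.029] 9.5
```

View pics/w2.png

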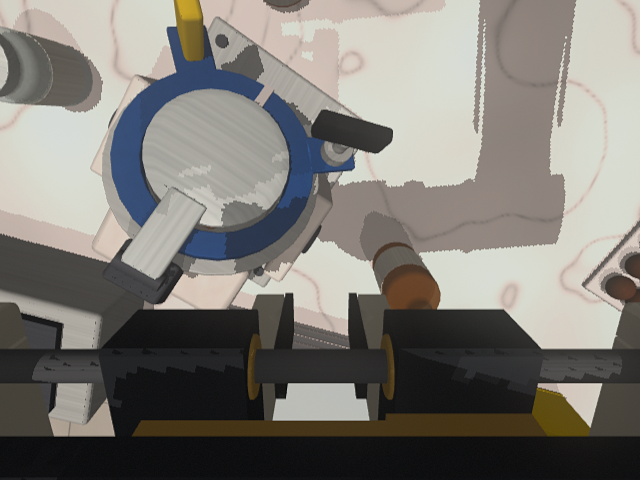

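The view shows the lid shut, paddle at (190,30), line at (265,95) and wing at (350,130) over its lug. The syrup at (405,280) is clear. The red mark must be hidden beneath the wing lug, around 50° clockwise of the line. Next I'll check the true fingertip offset and the angles.

```bash
python3 - <<'E'
from look import *
from plant import r
c=pickle.load(open("w2.pkl","rb"));P=pts(c);l=(P-C)@R;M=masks(c);rr=np.hypot(l[...,0],l[...,1])
s=telemetry.get_state();print(s["tcp_pos"],s["gripper_width"],s["joints"],r.hold_point_z)
for u in(262,285,288,360,352,375):
  for v in(294,298,304): print(u,v,P[v,u].round(3),c["img"][v,u])
y=l[M["yellow"]&(rr<.14)];t=y[y[:,2]>.045];print("yellow top",len(t),t.mean(0),t.min(0),t.max(0),np.degrees(np.arctan2(*t.mean(0)[1::-1])))
# white line: bright non-blue on ring between 62 and 78 mm, |z|<4mm, angle in 150..210
a=np.degrees(np.arctan2(l[...,1],l[...,0]))%360
w=(rr>.062)&(rr<.078)&(abs(l[...,2])<.005)&(a>150)&(a<215)&(c["img"][...,0]>130);print("line",w.sum(),a[w].mean(),a[w].std())
E
```

```text
[0.5910731  0.02582517 0.31899783] 0.02860170540268207 [ 2.13908355e+01  9.67337028e+00  1.39102742e+00 -3.78408268e-02
 -8.17259017e+01 -9.47237282e+01] 0.0188
262 294 [ 0.589 -0.001  0.354] [139 138 130]
262 298 [ 0.589 -0.001  0.358] [86 82 73]
262 304 [0.589 0.    0.363] [85 81 72]
285 294 [0.588 0.009 0.351] [94 92 87]
285 298 [0.588 0.009 0.354] [45 43 42]
285 304 [0.588 0.009 0.36 ] [44 41 40]
288 294 [0.588 0.01  0.351] [40 39 37]
288 298 [0.588 0.01  0.354] [45 43 40]
288 304 [0.588 0.011 0.361] [44 42 41]
360 294 [0.577 0.04  0.354] [140 139 130]
360 298 [0.577 0.04  0.358] [87 84 74]
360 304 [0.578 0.039 0.363] [89 85 76]
352 294 [0.579 0.037 0.351] [43 42 39]
352 298 [0.579 0.037 0.356] [48 47 44]
352 304 [0.58  0.037 0.361] [46 46 42]
375 294 [0.576 0.047 0.353] [139 139 129]
375 298 [0.575 0.046 0.359] [87 83 73]
375 304 [0.575 0.045 0.365] [86 82 73]
yellow top 688 [-0.04327362 -0.04923746  0.07437508] [-0.07470953 -0.07956257  0.04503505] [0.11092604 0.09580359 0.31046107] -131.3114595618486
line 164 181.3981067722845 1.887773387646269
```

```bash
cat >> look.py <<'E'
from scipy.spatial.transform import Rotation as Ro
OFF=.029
down=np.array([0,0,-1.])
def pose(phi,z,r=.1,full=0.):
    "target TCP and R: tool y along clockwise tangent at phi (deg); full: blend of tool axis from vertical to drum axis"
    a=np.radians(phi); y=R@[np.sin(a),-np.cos(a),0]; d=(1-full)*down-full*R[:,2]
    zt=d-d@y*y; zt/=np.linalg.norm(zt); T=np.column_stack([np.cross(y,zt),y,zt])
    return C+R@[r*np.cos(a),r*np.sin(a),z]+OFF*zt,Ro.from_matrix(T)
def cur():
    s=telemetry.get_state(); return np.array(s["tcp_pos"]),Ro.from_euler("xyz",s["eef_rot"],degrees=True)
def delta(a,b,n=1):
    w=(b[1]*a[1].inv()).as_rotvec(degrees=True); d=b[0]-a[0]
    print("n",n,"shift",(d/n).round(4).tolist(),"rot",(w/n).round(2).tolist(),"tot",d.round(3),w.round(1))
E
python3 - <<'E'
from look import *
a=cur();b=pose(-133.4,.09);g=pose(-133.4,.016)
print(b[0],b[1].as_euler("xyz",degrees=True),g[0])
delta(a,b);delta(b,g)
E
```

```text
[ 0.45077975 -0.11495525  0.20656927] [-158.69777965    0.         -154.01666645] [ 0.48625608 -0.12546381  0.14248339]
n 1 shift [-0.1403, -0.1408, -0.1124] rot [-19.9, -7.78, 9.22] tot [-0.14  -0.141 -0.112] [-19.9  -7.8   9.2]
n 1 shift [0.0355, -0.0105, -0.0641] rot [0.0, 0.0, 0.0] tot [ 0.035 -0.011 -0.064] [0. 0. 0.]
```

Call:
move_arm(
  plan=[
    [0.3,-0.035,-0.035,0,-5,-1.95,2.3],
    [0.3,-0.035,-0.035,0,-5,-1.95,2.3],
    [0.3,-0.035,-0.035,0,-5,-1.95,2.3],
    [0.3,-0.035,-0.035,0,-4.9,-1.95,2.3],
    [0.3,0,-0.001,-0.04,0,0,0],
    [0.3,0,0,-0.04,0,0,0],
    [0.3,0,0,-0.032,0,0,0],
    [0.3,0,0,0,0,0,0],
  ],
)

```text
time_s: 8.52
tcp_pos: [0.4481, -0.1186, 0.2048]
eef_rot: [-158.7, -0.3, -154.2]
contact_force: [0.3, 0.1, -0.2]
gripper_width: 0.0568
gripper_force: 0.0
```

```bash
python3 - <<'E'
from look import *
c=vision.capture("wrist");pickle.dump(c,open("w3.pkl","wb"))
a=cur();s=telemetry.get_state();print(a[0],s["joints"],s["gripper_width"]);delta(a,pose(-133.4,.09));delta(a,pose(-133.4,.016))
cv2.imwrite("pics/w3.png",c["img"][:,:,::-1])
E
```

```text
[ 0.44961671 -0.11790078  0.20663251] [  28.92009695   -7.24312808  -43.9891784    25.60634496  -57.31773578
 -107.82839787] 0.05734257746997804
n 1 shift [0.0012, 0.0029, -0.0001] rot [0.11, -0.07, 0.15] tot [ 0.001  0.003 -0.   ] [ 0.1 -0.1  0.2]
n 1 shift [0.0366, -0.0076, -0.0641] rot [0.11, -0.07, 0.15] tot [ 0.037 -0.008 -0.064] [ 0.1 -0.1  0.2]
```

View pics/w3.png

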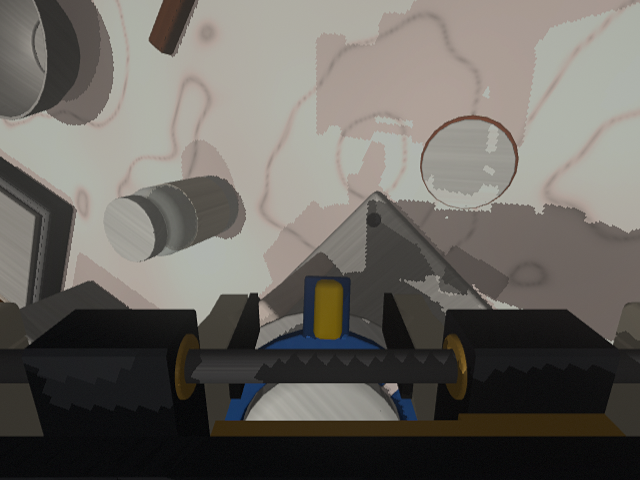

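The paddle at (330,305) sits midway between the finger pads (252 and 390). Now I descend and grip.

Call:
move_arm(
  plan=[
    [0.3,0.009,0,-0.016,0,0,0],
    [0.3,0.009,-0.002,-0.016,0,0,0],
    [0.3,0.009,-0.003,-0.016,0,0,0],
    [0.3,0.009,-0.003,-0.016,0,0,0],
    [0.3,0,0,0,0,0,0],
    [-0.2,0,0,0,0,0,0],
    [-0.6,0,0,0,0,0,0],
    [-0.9,0,0,0,0,0,0],
    [-0.9,0,0,0,0,0,0],
    [-0.9,0,0,0,0,0,0],
  ],
  force=30,
)

```text
time_s: 9.82
tcp_pos: [0.4867, -0.1246, 0.1433]
eef_rot: [-158.7, 0.1, -154.1]
contact_force: [-3.2, 2.0, 1.3]
gripper_width: 0.0161
gripper_force: 30.0
```

```bash
python3 - <<'E'
from look import *
a=cur();s=telemetry.get_state();print(a[0],s["gripper_width"],s["joints"][2],s["contact_force"]);delta(a,pose(-133.4,.016))
p=pose(-133.4,.016)
for k in range(1,6):
    q=pose(-133.4-10*k,.016); delta(p,q,2); p=q
E
```

```text
[ 0.48670845 -0.12459617  0.1432816 ] 0.016094422149762047 -47.47605382477999 [-3.17944557  2.03504789  1.27548273]
n 1 shift [-0.0005, -0.0009, -0.0008] rot [-0.01, 0.1, 0.13] tot [-0.    -0.001 -0.001] [-0.   0.1  0.1]
n 2 shift [-0.0041, 0.0083, -0.0032] rot [1.85, 0.71, -4.87] tot [-0.008  0.017 -0.006] [ 3.7  1.4 -9.7]
n 2 shift [-0.0025, 0.0092, -0.0026] rot [2.16, 0.44, -4.65] tot [-0.005  0.018 -0.005] [ 4.3  0.9 -9.3]
n 2 shift [-0.0008, 0.0097, -0.0018] rot [2.36, 0.1, -4.48] tot [-0.002  0.019 -0.004] [ 4.7  0.2 -9. ]
n 2 shift [0.0009, 0.0099, -0.001] rot [2.45, -0.27, -4.37] tot [ 0.002  0.02  -0.002] [ 4.9 -0.5 -8.7]
n 2 shift [0.0026, 0.0096, -0.0001] rot [2.41, -0.65, -4.33] tot [ 0.005  0.019 -0.   ] [ 4.8 -1.3 -8.7]
```

Call:
move_arm(
  plan=[
    [-0.9,-0.0041,0.0083,-0.0032,1.85,0.71,-4.87],
    [-0.9,-0.0041,0.0083,-0.0032,1.85,0.71,-4.87],
    [-0.9,-0.0025,0.0092,-0.0026,2.16,0.44,-4.65],
    [-0.9,-0.0025,0.0092,-0.0026,2.16,0.44,-4.65],
    [-0.9,0,0,0,0,0,0],
  ],
)

```text
time_s: 10.45
tcp_pos: [0.4724, -0.0906, 0.1318]
eef_rot: [-167.0, -0.1, -173.4]
contact_force: [-8.6, 1.1, 8.8]
gripper_width: 0.0159
gripper_force: 30.0
```

```bash
cat >> look.py <<'E'
def scan(n):
    c=vision.capture(n);P=pts(c);l=(P-C)@R;M=masks(c);rr=np.hypot(l[...,0],l[...,1]);a=np.degrees(np.arctan2(l[...,1],l[...,0]))%360
    w=(rr>.062)&(rr<.078)&(abs(l[...,2])<.005)&(a>80)&(a<200)&(c["img"][...,0]>110)&(c["img"][...,0]>.8*c["img"][...,2])
    print(n,"line",w.sum(),a[w].mean().round(1),a[w].std().round(1))
    for k,lo,hi in(("red",.07,.11),("yellow",.08,.12)):
        m=M[k]&(rr>lo)&(rr<hi)&(abs(l[...,2])<.06)
        if m.sum(): print(n,k,m.sum(),np.median(l[m],0).round(4),np.median(a[m]).round(1),a[m].std().round(1))
    m=(l[...,2]>.054)&(l[...,2]<.065)&(rr>.06)&(rr<.14)&(c["img"].max(2)<60)&(a>60)&(a<200)
    if m.sum(): print(n,"wing top",m.sum(),l[m].mean(0).round(3),a[m].mean().round(1))
    return c
E
python3 - <<'E'
from look import *
for n in("side","top","wrist"):scan(n)
E
```

```text
side line 4 160.4 1.5
side red 2 [-0.0547  0.0687 -0.0087] 128.5 0.9
side wing top 45 [-0.037  0.097  0.057] 111.1
top line 0 nan nan
wrist line 0 nan nan
wrist yellow 3189 [-0.0905 -0.0456  0.0543] 206.7 2.4
wrist wing top 127 [-0.075 -0.026  0.056] 199.0look.py:28: RuntimeWarning: Mean of empty slice.
  print(n,"line",w.sum(),a[w].mean().round(1),a[w].std().round(1))
  ret = ret.dtype.type(ret / rcount)
  ret = _var(a, axis=axis, dtype=dtype, out=out, ddof=ddof,
  arrmean = um.true_divide(arrmean, div, out=arrmean,
  ret = ret.dtype.type(ret / rcount)
```

Call:
move_arm(
  plan=[
    [-0.9,-0.0008,0.0097,-0.0018,2.36,0.1,-4.48],
    [-0.9,-0.0008,0.0097,-0.0018,2.36,0.1,-4.48],
    [-0.9,0.0009,0.0099,-0.001,2.45,-0.27,-4.37],
    [-0.9,0.0009,0.0099,-0.001,2.45,-0.27,-4.37],
    [-0.9,0,0,0,0,0,0],
  ],
)

```text
time_s: 11.22
tcp_pos: [0.4724, -0.0514, 0.1262]
eef_rot: [-176.6, -0.1, 168.9]
contact_force: [-7.0, -0.2, 7.8]
gripper_width: 0.0161
gripper_force: 30.1
```

```bash
python3 - 2>/dev/null <<'E'
from look import *
I=[scan(n)["img"] for n in("side","top","wrist")]
cv2.imwrite("pics/z4.png",np.hstack([cv2.resize(I[0][165:255,245:365],(400,300),interpolation=3),cv2.resize(I[2],(400,300))])[:,:,::-1])
E
```

```text
side line 1 138.8 0.0
side red 2 [-0.0522  0.0695 -0.011 ] 126.9 0.4
side wing top 49 [-0.002  0.104  0.057] 91.7
top line 0 nan nan
top wing top 11 [-0.008  0.093  0.057] 103.2
wrist line 0 nan nan
wrist yellow 3224 [-0.0993 -0.0115  0.0542] 186.6 2.5
wrist wing top 377 [-0.082 -0.01   0.057] 186.9
```

View pics/z4.png

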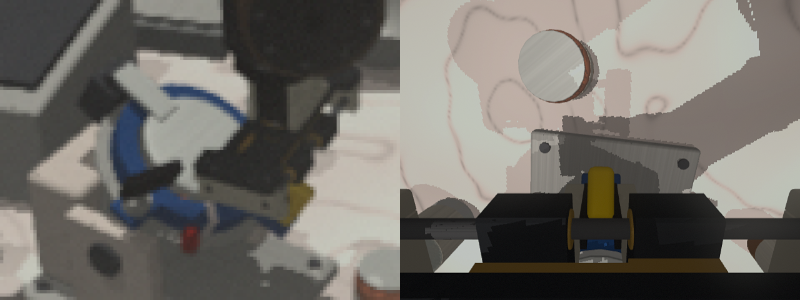

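The side crop shows the red mark exposed at (190,237), with the collar turned about 40°. I'll measure the mark with a looser mask.

```bash
cat >> look.py <<'E'
def ray(c,u,v,z):
    d=c["R"].T@np.linalg.inv(c["intrinsics"])@[u,v,1]; o=-c["R"].T@c["t"]; d=R.T@d;o=R.T@(o-C); return o+d*(z-o[2])/d[2]
def red(n):
    c=vision.capture(n);i=c["img"].astype(int); m=(i[...,0]>1.8*i[...,1])&(i[...,0]>1.8*i[...,2])&(i[...,0]>50)
    l=(pts(c)-C)@R; rr=np.hypot(l[...,0],l[...,1]); m&=(rr>.065)&(rr<.115)&(abs(l[...,2]+.01)<.03)
    v,u=np.where(m)
    if len(u)==0: print(n,"no red");return
    p=l[m];print(n,len(u),u.mean(),v.mean(),p.mean(0).round(4),"pts ang",np.degrees(np.arctan2(p[:,1],p[:,0])).round(1)[:30])
    t=v<=np.percentile(v,50)
    for z in(-.010,-.018):
        q=ray(c,u.mean(),v.mean(),z);print(z,q.round(4),np.hypot(*q[:2]).round(4),np.degrees(np.arctan2(q[1],q[0])).round(1))
E
python3 - <<'E'
from look import *
red("side");red("top")
E
```

```text
side 14 301.57142857142856 235.21428571428572 [-0.0548  0.071  -0.0134] pts ang [125.7 128.5 130.4 126.2 127.4 130.3 126.3 127.8 126.4 126.6 127.3 129.
 126.7 129.3]
-0.01 [-0.0553  0.0737 -0.01  ] 0.0921 126.9
-0.018 [-0.0543  0.0673 -0.018 ] 0.0864 128.9
top no red
```

```bash
python3 - <<'E'
from look import *
p=pose(-173.4,.016);q=pose(-187,.016);delta(p,q,3)
E
```

```text
n 3 shift [0.0026, 0.0087, 0.0] rot [2.17, -0.65, -3.93] tot [0.008 0.026 0.   ] [  6.5  -2.  -11.8]
```

Next: turn to the mark, release, and back off up to look.

Call:
move_arm(
  plan=[
    [-0.9,0.0026,0.0087,0,2.17,-0.65,-3.93],
    [-0.9,0.0026,0.0087,0,2.17,-0.65,-3.93],
    [-0.9,0.0026,0.0087,0,2.17,-0.65,-3.93],
    [-0.9,0,0,0,0,0,0],
    [-0.9,0,0,0,0,0,0],
    [-0.3,0,0,0,0,0,0],
    [0.3,0,0,0,0,0,0],
    [0.3,0,0,0,0,0,0],
    [0.3,-0.02,0.006,0.036,0,0,0],
    [0.3,-0.02,0.006,0.036,0,0,0],
    [0.3,0,0,0.05,0,0,0],
    [0.3,0,0.02,0.05,0,0,0],
    [0.3,0.02,0.03,0.03,0,0,0],
    [0.3,0.02,0.03,0,0,0,0],
    [0.3,0.02,0.03,0,0,0,0],
    [0.3,0,0,0,0,0,0],
  ],
)

```text
time_s: 13.48
tcp_pos: [0.5024, 0.0993, 0.327]
eef_rot: [176.6, -0.0, 157.4]
contact_force: [-1.3, -0.7, 0.5]
gripper_width: 0.057
gripper_force: 0.0
```

```bash
python3 - 2>/dev/null <<'E'
from look import *
for n in("side","wrist"):
    c=scan(n);red(n)
print(lid(c));print(cur()[0],cur()[1].as_euler("xyz",degrees=True))
cv2.imwrite("pics/w5.png",c["img"][:,:,::-1])
E
```

```text
side line 11 127.9 2.0
side red 12 [-0.0566  0.0712 -0.0129] 128.2 1.4
side yellow 38 [-0.0958  0.0161  0.0511] 170.4 7.2
side wing top 54 [0.022 0.1   0.056] 78.2
side 23 301.9130434782609 235.7391304347826 [-0.0568  0.0719 -0.0131] pts ang [125.8 126.9 126.7 128.6 129.9 126.3 125.8 128.9 130.  132.6 126.8 127.3
 128.  129.3 132.7 127.1 126.6 127.4 130.1 131.6 125.4 127.6 129.8]
-0.01 [-0.0572  0.0743 -0.01  ] 0.0938 127.6
-0.018 [-0.0562  0.0679 -0.018 ] 0.0882 129.6
wrist line 48 128.4 1.7
wrist red 254 [-0.0559  0.0699 -0.0099] 128.6 2.4
wrist yellow 1078 [-0.0952  0.0165  0.052 ] 169.9 2.7
wrist wing top 61 [0.035 0.11  0.057] 73.1
wrist 271 251.12546125461256 281.31365313653134 [-0.0559  0.0696 -0.0111] pts ang [132.7 132.7 132.4 131.8 132.9 132.4 131.8 131.5 131.  132.8 132.4 131.8
 131.6 131.2 130.6 133.  132.5 131.9 131.3 131.  130.7 130.1 129.5 129.1
 133.1 132.4 132.  131.4 131.  130.6]
-0.01 [-0.0558  0.0698 -0.01  ] 0.0893 128.6
-0.018 [-0.0568  0.0684 -0.018 ] 0.0889 129.7
(np.int64(908), array([0.011, 0.015, 0.02 ]))
[0.50132774 0.09709972 0.32812234] [1.76564240e+02 3.00527669e-02 1.57267412e+02]
```

View pics/w5.png

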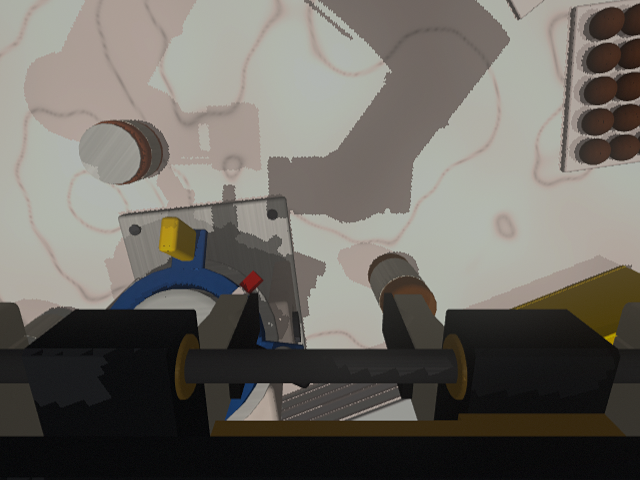

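In the wrist view the red mark at (252,281) lines up with the white line (128.4° against 128.6°). The syrup and tin are untouched. Next I need the wing bar's direction.

```bash
cat >> look.py <<'E'
def wing(n):
    c=vision.capture(n);l=(pts(c)-C)@R; d=np.hypot(l[...,0]-.02,l[...,1]-.098)
    m=(d<.045)&(l[...,2]>.05)&(l[...,2]<.064)&(c["img"].max(2)<75); q=l[m]
    if len(q)<6: print(n,"wing",len(q)); return
    x=q[:,:2]-q[:,:2].mean(0); V=np.linalg.svd(x)[2][0]; e=x@V
    print(n,"wing",len(q),"mean",q.mean(0).round(4),"dir",np.degrees(np.arctan2(V[1],V[0])).round(1)%180,"extent",e.min().round(3),e.max().round(3))
E
python3 - <<'E'
from look import *
for n in("side","top","wrist"):wing(n)
p=proj(vision.capture("top"),C+R@[.02,.098,.055]);print(p,proj(vision.capture("wrist"),C+R@[.02,.098,.055]))
E
```

```text
side wing 73 mean [0.0212 0.1    0.0556] dir 57.8 extent -0.028 0.027
top wing 77 mean [0.027  0.0942 0.0559] dir 58.5 extent -0.028 0.028
wrist wing 57 mean [0.028  0.1026 0.056 ] dir 46.0 extent -0.032 0.021
[293.91955719 213.57774189] [279.76989289 360.50398547]
```

```bash
cat >> look.py <<'E'
W=np.array([.021,.098])
def wpose(beta,z,w=W):
    b=np.radians(beta); y=R@[np.cos(b),np.sin(b),0]; zt=-R[:,2]
    return C+R@[*w,z]+OFF*zt,Ro.from_matrix(np.column_stack([np.cross(y,zt),y,zt]))
E
python3 - <<'E'
from look import *
a=cur();b=wpose(148,.105);delta(a,b,6);delta(b,wpose(148,.036));print(a[0],b[0],telemetry.get_state()["joints"])
E
```

```text
n 6 shift [0.0124, -0.0105, -0.0103] rot [-4.54, -3.57, 10.32] tot [ 0.074 -0.063 -0.062] [-27.3 -21.4  61.9]
n 1 shift [0.0331, -0.0098, -0.0598] rot [0.0, 0.0, 0.0] tot [ 0.033 -0.01  -0.06 ] [0. 0. 0.]
[0.501485   0.09705587 0.32838958] [0.57583596 0.03409166 0.26631793] [ 3.12965797e+01  4.04339994e-03 -7.44391223e+00 -2.02416115e+00
 -7.97215307e+01 -1.43739781e+02]
```

Call:
move_arm(
  plan=[
    [0.2,0.0093,-0.0079,0.005,-3.4,-2.68,7.74],
    [0.2,0.0093,-0.0079,0.005,-3.4,-2.68,7.74],
    [0.2,0.0093,-0.0079,0,-3.4,-2.68,7.74],
    [0.2,0.0093,-0.0079,0,-3.4,-2.68,7.74],
    [0.2,0.0093,-0.0079,-0.01,-3.4,-2.68,7.74],
    [0.2,0.0093,-0.0079,-0.02,-3.4,-2.68,7.74],
    [0.2,0.0093,-0.0079,-0.02,-3.4,-2.68,7.74],
    [0.2,0.0093,-0.0079,-0.022,-3.4,-2.68,7.74],
    [0.2,0,0,0,0,0,0],
    [0.2,0,0,0,0,0,0],
  ],
  force=15,
)

```text
time_s: 15.18
tcp_pos: [0.577, 0.0346, 0.2681]
eef_rot: [-154.0, 15.5, -135.1]
contact_force: [-0.2, -0.8, 0.0]
gripper_width: 0.0526
gripper_force: 0.0
```

```bash
python3 - 2>/dev/null <<'E'
from look import *
a=cur();print(a[0],telemetry.get_state()["joints"]);delta(a,wpose(148,.105));delta(a,wpose(148,.036))
c=vision.capture("wrist");pickle.dump(c,open("w6.pkl","wb"));wing("wrist");print(proj(c,C+R@[*W,.058]))
cv2.imwrite("pics/w6.png",c["img"][:,:,::-1])
E
```

```text
[0.57701992 0.03464144 0.26813269] [  36.47701013   -7.8797007   -43.35726561   36.97999497  -41.55041398
 -110.54393155]
n 1 shift [-0.0012, -0.0005, -0.0018] rot [-0.13, 0.06, 0.16] tot [-0.001 -0.001 -0.002] [-0.1  0.1  0.2]
n 1 shift [0.0319, -0.0103, -0.0616] rot [-0.13, 0.06, 0.16] tot [ 0.032 -0.01  -0.062] [-0.1  0.1  0.2]
wrist wing 2108 mean [0.0214 0.0928 0.0572] dir 58.2 extent -0.027 0.031
[323.85578911 269.39926242]
```

View pics/w6.png

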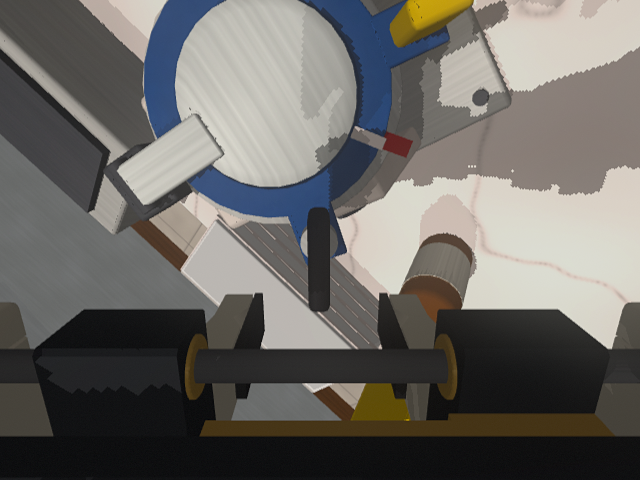

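The wrist view shows the white line at (370,135) pointing at the red mark (398,145). The wing bar at (318,258) lies between the pads and parallel to them, about 2 mm left of centre. I'll correct the centre and compute the descent and turn.

```bash
sed -i 's/^W=.*/W=np.array([.0225,.0945])/' look.py; python3 - <<'E'
from look import *
a=cur();delta(a,wpose(148,.105));b=wpose(148,.036);delta(wpose(148,.105),b,4)
delta(b,wpose(139,.036));print((np.array(R[:,2])*-9).round(2))
E
```

```text
n 1 shift [-0.0013, -0.005, -0.0013] rot [-0.15, 0.1, 0.08] tot [-0.001 -0.005 -0.001] [-0.2  0.1  0.1]
n 4 shift [0.0083, -0.0024, -0.0149] rot [0.0, 0.0, 0.0] tot [ 0.033 -0.01  -0.06 ] [0. 0. 0.]
n 1 shift [0.0, 0.0, 0.0] rot [4.31, -1.28, -7.79] tot [0. 0. 0.] [ 4.3 -1.3 -7.8]
[ 4.31 -1.28 -7.79]
```

Call:
move_arm(
  plan=[
    [0.2,-0.001,-0.005,-0.001,0,0,0],
    [0.2,0.0083,-0.0024,-0.0149,0,0,0],
    [0.2,0.0083,-0.0024,-0.0149,0,0,0],
    [0.2,0.0083,-0.0024,-0.0149,0,0,0],
    [0.2,0.0083,-0.0024,-0.0149,0,0,0],
    [0.2,0,0,0,0,0,0],
    [-0.2,0,0,0,0,0,0],
    [-0.5,0,0,0,0,0,0],
    [-0.9,0,0,0,0,0,0],
    [-0.9,0,0,0,0,0,0],
    [-0.9,0,0,0,0,0,0],
  ],
  force=12,
)

```text
time_s: 16.65
tcp_pos: [0.6083, 0.02, 0.2057]
eef_rot: [-153.9, 15.4, -134.9]
contact_force: [-3.7, 1.3, 2.2]
gripper_width: 0.0134
gripper_force: 12.0
```

Gripped at 13.4 mm, with a lateral force of about 4 N. Now the turn, in two parts.

Call:
move_arm(
  plan=[
    [-0.9,0,0,0,4.31,-1.28,-7.79],
    [-0.9,0,0,0,4.31,-1.28,-7.79],
    [-0.9,0,0,0,4.31,-1.28,-7.79],
    [-0.9,0,0,0,4.31,-1.28,-7.79],
    [-0.9,0,0,0,4.31,-1.28,-7.79],
    [-0.9,0,0,0,4.31,-1.28,-7.79],
    [-0.9,0,0,0,0,0,0],
  ],
)

```text
time_s: 17.52
tcp_pos: [0.6087, 0.0212, 0.2057]
eef_rot: [-177.9, 30.0, 168.1]
contact_force: [-2.3, 5.1, 0.5]
gripper_width: 0.013
gripper_force: 12.0
```

```bash
python3 - 2>/dev/null <<'E'
from look import *
s=telemetry.get_state();print(s["joints"],s["moment"]);delta(cur(),wpose(94,.036));scan("side");scan("wrist");red("wrist")
E
```

```text
[  28.866119     -1.81560227  -48.68784418   46.70346546  -29.11226318
 -170.0499243 ] [2.10330323 2.29935265 0.79182317]
n 1 shift [0.0004, -0.0007, 0.0016] rot [-0.14, 0.08, -0.08] tot [ 0.    -0.001  0.002] [-0.1  0.1 -0.1]
side line 0 nan nan
side yellow 31 [-0.098   0.0184  0.052 ] 169.0 2.0
wrist line 511 127.2 1.8
wrist red 932 [-0.0569  0.0693 -0.0098] 129.5 2.1
wrist yellow 4795 [-0.0889  0.0191  0.0412] 167.9 2.4
wrist wing top 3209 [0.015 0.095 0.058] 81.1
wrist 982 280.9297352342159 126.989816700611 [-0.0569  0.0692 -0.0101] pts ang [132.6 132.6 132.5 132.3 132.3 132.8 132.6 132.5 132.3 132.1 131.9 132.
 132.8 132.6 132.4 132.2 132.1 131.9 131.7 131.5 131.7 132.8 132.6 132.4
 132.2 132.  131.9 131.7 131.5 131.4]
-0.01 [-0.0569  0.0692 -0.01  ] 0.0896 129.4
-0.018 [-0.0567  0.0685 -0.018 ] 0.0889 129.6
```

Call:
move_arm(
  plan=[
    [-0.9,-0.0015,0.0008,-0.001,0,0,0],
    [-0.9,-0.0015,0.0008,-0.001,0,0,0],
    [-0.9,0,0,0,0,0,0],
    [-0.9,0,0,0,0,0,0],
  ],
)

```text
time_s: 18.18
tcp_pos: [0.6064, 0.0226, 0.2043]
eef_rot: [-177.8, 30.0, 168.2]
contact_force: [6.2, 1.8, -1.8]
gripper_width: 0.0132
gripper_force: 12.0
```

```bash
python3 - 2>/dev/null <<'E'
from look import *
scan("wrist")
E
```

```text
wrist line 509 128.9 1.8
wrist red 915 [-0.057   0.0693 -0.0098] 129.5 2.1
wrist yellow 5608 [-0.0906  0.0166  0.0425] 169.6 2.4
wrist wing top 3202 [0.013 0.095 0.058] 82.8
```

Call:
move_arm(
  plan=[
    [-0.3,0,0,0,0,0,0],
    [0.2,0,0,0,0,0,0],
    [0.2,0,0,0,0,0,0],
    [0.2,-0.0166,0.0048,0.03,0,0,0],
    [0.2,-0.0166,0.0048,0.03,0,0,0],
    [0.2,0,0,0,-4.79,1.42,8.66],
    [0.2,0,0,0,-4.79,1.42,8.66],
    [0.2,0,0,0,-4.79,1.42,8.66],
    [0.2,0,0,0,-4.79,1.42,8.66],
    [0.2,0,0,0,-4.79,1.42,8.66],
    [0.2,0,0,0,-4.79,1.42,8.66],
    [0.2,0,0,0,-4.79,1.42,8.66],
    [0.2,0,0,0,-4.79,1.42,8.66],
    [0.2,0,0,0,-4.79,1.42,8.66],
    [0.2,0,0,0,-4.79,1.42,8.66],
    [0.2,0,0,0,-4.79,1.42,8.66],
    [0.2,0,0,0,-4.79,1.42,8.66],
    [0.2,0,0,0,-4.79,1.42,8.66],
    [0.2,0,0,0,-4.79,1.42,8.66],
    [0.2,0,0,0,-4.79,1.42,8.66],
  ],
)

```text
time_s: 20.72
tcp_pos: [0.5719, 0.0307, 0.2633]
eef_rot: [-166.0, -26.8, -45.5]
contact_force: [-0.1, 0.4, -0.8]
gripper_width: 0.0524
gripper_force: 0.0
```

```bash
python3 - 2>/dev/null <<'E'
from look import *
for n in ("side","top"): wing(n);scan(n)
print(telemetry.get_state()["joints"],cur()[0]);a=cur();delta(a,wpose(-86,.105))
E
```

```text
side wing 82 mean [0.0192 0.0999 0.0553] dir 2.1999999999999886 extent -0.028 0.03
side line 9 128.6 1.6
side red 2 [-0.0521  0.0689 -0.0117] 127.1 1.5
side yellow 29 [-0.0981  0.0149  0.0522] 171.3 2.1
side wing top 49 [0.022 0.1   0.057] 77.9
top wing 62 mean [0.029  0.0958 0.056 ] dir 4.400000000000006 extent -0.024 0.033
top line 0 nan nan
top yellow 56 [-0.091   0.0107  0.0515] 173.2 2.6
top wing top 42 [0.028 0.095 0.058] 73.8
[ 36.36124213  -8.26362198 -44.33055346  37.27182798 -41.1118341
 -14.89792956] [0.57192731 0.03080462 0.26335321]
n 1 shift [0.0042, -0.0004, 0.0037] rot [-14.46, 4.23, 26.19] tot [ 0.004 -0.     0.004] [-14.5   4.2  26.2]
```

Call:
move_arm(
  plan=[
    [0.2,0.001,0,0.001,-4.79,1.42,8.66],
    [0.2,0.001,0,0.001,-4.79,1.42,8.66],
    [0.2,0.001,0,0.001,-4.79,1.42,8.66],
    [0.2,0,0,0,0,0,0],
  ],
)

```text
time_s: 21.42
tcp_pos: [0.5751, 0.0309, 0.2664]
eef_rot: [177.8, -29.9, -12.1]
contact_force: [-0.0, -1.1, -0.0]
gripper_width: 0.0527
gripper_force: 0.0
```

```bash
python3 - 2>/dev/null <<'E'
from look import *
a=cur();delta(a,wpose(-86,.105));wing("wrist");c=vision.capture("wrist")
l=(pts(c)-C)@R;d=np.hypot(l[...,0]-.02,l[...,1]-.096);m=(d<.045)&(l[...,2]>.05)&(l[...,2]<.064)&(c["img"].max(2)<75);v,u=np.where(m)
print("bar cols",np.percentile(u,[1,50,99]),"rows",v.min(),v.max())
b=(pts(c)@np.eye(3));row=300
x=np.where((c["depth"][300]>0)&(c["depth"][300]<.19))[0];print(x[0],x[-1],x[np.where(np.diff(x)>5)[0]],x[np.where(np.diff(x)>5)[0]+1])
E
```

```text
n 1 shift [0.001, -0.0005, 0.0006] rot [-0.09, -0.02, 0.2] tot [ 0.001 -0.001  0.001] [-0.1 -0.   0.2]
wrist wing 2104 mean [0.0243 0.096  0.0571] dir 4.300000000000011 extent -0.027 0.032
bar cols [307. 318. 329.] rows 221 318
222 419 [262] [379]
```

Call:
move_arm(
  plan=[
    [0.2,0.0027,0.0006,0.0014,0,0,0],
    [0.2,0.0083,-0.0024,-0.0149,0,0,0],
    [0.2,0.0083,-0.0024,-0.0149,0,0,0],
    [0.2,0.0083,-0.0024,-0.0149,0,0,0],
    [0.2,0.0083,-0.0024,-0.0149,0,0,0],
    [-0.2,0,0,0,0,0,0],
    [-0.5,0,0,0,0,0,0],
    [-0.9,0,0,0,0,0,0],
    [-0.9,0,0,0,0,0,0],
    [-0.9,0,0,0,0,0,0],
    [-0.9,0,0,0,3.83,-1.14,-6.93],
    [-0.9,0,0,0,3.83,-1.14,-6.93],
    [-0.9,0,0,0,3.83,-1.14,-6.93],
    [-0.9,0,0,0,0,0,0],
  ],
)

```text
time_s: 23.28
tcp_pos: [0.6109, 0.0209, 0.2089]
eef_rot: [-168.9, -28.1, -39.4]
contact_force: [-0.1, -5.8, 4.0]
gripper_width: 0.0162
gripper_force: 14.0
```

```bash
python3 - 2>/dev/null <<'E'
from look import *
s=telemetry.get_state();print(s["joints"][5],s["moment"]);delta(cur(),wpose(-110,.036));scan("side")
E
```

```text
-13.51531284619557 [-1.55312375  1.17694709 -0.48748745]
n 1 shift [-0.0017, -0.0003, -0.0016] rot [0.06, -0.01, 0.15] tot [-0.002 -0.    -0.002] [ 0.1 -0.   0.1]
side line 4 128.2 0.7
side red 2 [-0.059   0.0708 -0.0099] 129.8 0.9
side yellow 30 [-0.099   0.0157  0.0529] 171.3 1.9
side wing top 18 [0.003 0.104 0.057] 88.4
```

Call:
move_arm(
  plan=[
    [-0.9,0,0,0,0,0,0],
    [-0.9,0,0,0,0,0,0],
    [-0.9,0,0,0,1.92,-0.57,-3.46],
    [-0.9,0,0,0,1.92,-0.57,-3.46],
    [-0.9,0,0,0,0,0,0],
  ],
  force=25,
)

```text
time_s: 23.95
tcp_pos: [0.611, 0.0207, 0.2091]
eef_rot: [-165.0, -26.3, -48.0]
contact_force: [0.8, -6.7, 4.1]
gripper_width: 0.018
gripper_force: 35.0
```

```bash
python3 - 2>/dev/null <<'E'
from look import *
s=telemetry.get_state();print(s["joints"][5],s["moment"]);wing("side");wing("top");scan("side")
E
```

```text
-21.38758378314434 [-2.41980379  0.8549229  -0.1930192 ]
side wing 37 mean [0.006  0.1043 0.0561] dir 22.30000000000001 extent -0.032 0.015
top wing 22 mean [0.0435 0.0918 0.0565] dir 177.3 extent -0.012 0.018
side line 5 128.3 1.2
side yellow 31 [-0.0979  0.0147  0.051 ] 171.1 2.6
side wing top 24 [0.003 0.102 0.056] 88.4
```

Call:
move_arm(
  plan=[
    [-0.3,0,0,0,0,0,0],
    [0.2,0,0,0,0,0,0],
    [0.2,0,0,0,0,0,0],
    [0.2,-0.0166,0.0048,0.03,0,0,0],
    [0.2,-0.0166,0.0048,0.03,0,0,0],
    [0.2,0,0,0,0,0,0],
  ],
)

```text
time_s: 24.85
tcp_pos: [0.5783, 0.0331, 0.2712]
eef_rot: [-164.6, -26.2, -48.1]
contact_force: [0.1, 0.9, 1.0]
gripper_width: 0.0523
gripper_force: 0.0
```

```bash
python3 - 2>/dev/null <<'E'
from look import *
for n in("wrist","side","top"): wing(n)
scan("wrist");scan("side");delta(cur(),wpose(-118,.105))
E
```

```text
wrist wing 2070 mean [0.025  0.0945 0.057 ] dir 171.5 extent -0.028 0.032
side wing 76 mean [0.0188 0.0997 0.0556] dir 168.5 extent -0.029 0.027
top wing 58 mean [0.0313 0.0945 0.0562] dir 170.7 extent -0.024 0.029
wrist line 96 131.3 14.4
wrist wing top 1988 [0.024 0.095 0.057] 75.7
side line 11 127.7 2.1
side red 3 [-0.0553  0.0682 -0.0112] 130.2 1.2
side yellow 29 [-0.0982  0.0172  0.0522] 170.1 2.2
side wing top 56 [0.018 0.1   0.057] 79.9
n 1 shift [-0.0014, -0.0008, -0.0001] rot [0.06, -0.12, 0.0] tot [-0.001 -0.001 -0.   ] [ 0.1 -0.1  0. ]
```

```bash
python3 - 2>/dev/null <<'E'
from look import *
c=vision.capture("wrist");t=cur()[0];k=-c["R"].T@c["t"]
print("cam-tcp",k-t,"fwd",c["R"][2],"mouth",R.T@(k-C));m=C+R@[-.056,.069,-.01]
print(proj(c,m),"to centre mark at (320,130), shift:",m-(k+c["R"].T@(np.linalg.inv(c["intrinsics"])@[320,130,1]*.3)))
E
```

```text
cam-tcp [-0.03769496 -0.02965022  0.19883943] fwd [ 0.26967467  0.06925949 -0.96045754] mouth [0.09901004 0.05646333 0.26152781]
[397.77632123 309.78194107] to centre mark at (320,130), shift: [-0.14045021  0.0511094  -0.03829849]
```

Call:
move_arm(
  plan=[
    [0.2,-0.01,0,0.04,0,0,0],
    [0.2,-0.04,0.02,0.01,0,0,0],
    [0.2,-0.04,0.02,0,0,0,0],
    [0.2,-0.02,0.01,0,0,0,0],
    [0.2,0,0,0,0,0,0],
    [0.2,0,0,0,0,0,0],
  ],
)

```text
time_s: 25.9
tcp_pos: [0.468, 0.0816, 0.3179]
eef_rot: [-164.9, -26.2, -48.0]
contact_force: [0.6, -0.2, -1.0]
gripper_width: 0.0525
gripper_force: 0.0
```

```bash
python3 - 2>/dev/null <<'E'
from look import *
c=scan("wrist");red("wrist");print(lid(c));wing("wrist");print(proj(c,C+R@[-.056,.069,-.01]),cur()[0]);scan("side");red("side");scan("top");wing("side")
E
```

```text
wrist line 141 127.9 1.9
wrist red 197 [-0.0569  0.0702 -0.0101] 129.1 2.2
wrist yellow 1076 [-0.0923  0.0135  0.0525] 171.7 2.8
wrist wing top 1241 [0.023 0.095 0.057] 76.6
wrist 237 360.09282700421943 190.95358649789029 [-0.0563  0.0697 -0.0104] pts ang [124.8 125.6 125.2 125.9 125.1 125.5 126.  126.9 125.3 125.9 126.5 127.9
 128.5 129.  125.2 125.7 126.3 126.9 127.5 128.1 128.6 129.4 129.9 133.3
 125.2 125.8 126.6 127.1 127.7 128.2]
-0.01 [-0.0562  0.0697 -0.01  ] 0.0895 128.9
-0.018 [-0.0578  0.0696 -0.018 ] 0.0905 129.7
(np.int64(11314), array([0.004, 0.012, 0.021]))
wrist wing 1289 mean [0.0231 0.095  0.0572] dir 171.4 extent -0.029 0.031
[360.93973055 190.22203687] [0.4680931  0.08103182 0.31787363]
side line 8 127.5 1.9
side red 10 [-0.0566  0.0724 -0.0131] 128.8 1.6
side yellow 41 [-0.0979  0.0167  0.0517] 170.0 2.3
side wing top 48 [0.019 0.099 0.057] 79.3
side 20 301.75 235.8 [-0.0566  0.0722 -0.0135] pts ang [127.3 126.4 128.3 130.4 126.3 126.5 127.4 130.6 131.8 126.7 125.4 128.
 130.4 125.9 126.6 127.7 130.6 127.1 128.9 129.6]
-0.01 [-0.057  0.075 -0.01 ] 0.0942 127.2
-0.018 [-0.056   0.0685 -0.018 ] 0.0885 129.3
top line 10 126.8 1.8
top red 9 [-0.0539  0.0723 -0.0132] 127.6 2.0
top yellow 56 [-0.0893  0.012   0.0493] 172.5 2.4
top wing top 46 [0.027 0.095 0.057] 74.2
side wing 80 mean [0.0204 0.099  0.0551] dir 169.9 extent -0.029 0.03
```

The line is within about 1.7 mm of the mark (limit 6 mm) and the lid is shut. The wing sat at its stop: it did not follow the last 9° of the turn despite the high pad force. The gripper is clear of everything, so I'm handing in.

```bash
python3 -c "
from plant import workorder
print(workorder.close_job())"
```

```text
the job is handed in; nothing more can be done
None
```

I shut the lid, turned the collar until its line was about 1.7 mm from the red mark (limit 6 mm), and turned the wing screw to its stop. I judged the stop from the screw no longer following the gripper, and the hand-in gave no verdict. The gripper is clear of everything, and I never touched the other things on the worktop.

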